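Put three mixed-up containers back on their own parts dishes

ROBOT

A 6-joint arm with a two-finger parallel gripper is mounted at the origin on a cart in front of the work surface, level with it; the furniture and walls round the work are solid. World frame = base frame: x ahead of the robot, y to its left, z up, the work surface at z = 0. Lengths are in m, angles in rad, forces in N, time in s.
With the tool pointing down it reaches from about 0.35 to 0.925 m from the base axis. Payload 6.4 kg.
Tool frame: the origin (TCP) lies on the centre line of the jaws, within the pads' length; the fingertips stand 11 mm ahead of it and the grasp point (between the pads) lies 8 mm behind it; z points along the fingers, y is the line along which they close (so a half turn about z gives the same grasp; the last joint's range is limited). The gripper opens to 85 mm and grips with 20 to 120 N. Pads are 22 mm wide; open, the fingers measure 114 mm over their backs; the gripper's body (76 mm by 85 mm) begins 54 mm behind the grasp point. The pads swing forward as they close: fully open they stand 13 mm farther back than shut.
Start: joints at [-1.416, 0.245, 1.558, -0, 1.339, -0.174], TCP at [0.21, -0.615, 0.242] pointing down, gripper open.
Joint ranges: [-3.13, 3.13], [-1.02, 2.26], [0.13, 2.54], [-0.95, 4.09], [0.21, 2.88], [-2.74, 2.74]. Speed limits (rad/s): [2.57, 2.57, 3.14, 3.14, 3.14, 3.14].

INTERFACE

Orientations are given as a unit quaternion [w, x, y, z].
In Python, from station import state, camera, camera_params, hand_in gives the robot as it stands.
- The arm moves only by the tool move_arm, never from a script. Its argument "plan" is a list of rows, each a list of 7 numbers: the shift along the tool's x, y, z normalised to -1 to 1, where 1 is 0.3 m, then the turn, a rotation vector about the tool's x, y, z normalised to -1 to 1, where 1 is 45 degrees, then the opening, from -1 (shut) to 1 (fully open). A call has 1 to 20 rows; each row shifts and turns the commanded pose from where the row before left it, along the tool's axes as they then stand; what a row does not reach is not made up. A row lasts 1/12 s, in which the tool goes at most 41.7 mm and 7.16 degrees, less where a joint would pass 70% of its speed; a pose out of reach is approached as far as the arm can. A call with a number of a shift or a turn outside -1 to 1 is refused whole. A call with a gripper value outside its range is refused whole. The fingers move at their own pace and stop on an object; "newtons" is the grip in N (left out, the last holds). Time passes only in rows, so rows that do not move let the fingers close. It gives the time, the measured TCP pose, the force, the opening and the grip force at its end, in the units of the state.
- state(): the state, without advancing time (a new reading comes with each control period).
- camera(name): name is "scene" or "top"; returns the picture (420x560x3 uint8, red, green, blue); there is no depth.
- camera_params(name): a dict with "fx", "fy", "cx", "cy" (pixels), "k1" (the pictures are not rectified: a ray, as slopes to the right and down, at radius r is drawn at 1 + k1 r^2 times it, then the intrinsics apply), "world_from_camera" (4x4, takes a point from camera to world coordinates). Camera axes: x right, y up, looking along -z (the intrinsics and any distortion apply to the point x, -y, -z); pixel columns grow to the right and rows downward; lengths in m; the calibration is good to about 2 mm. A picture is of the moment at which its call begins. camera_params takes no time and is no camera call.
- hand_in(): hands the job in; it is judged then, once.
The state is a dict: "time_s": time; "joints": joint angles; "dq": joint speeds; "tau": joint torques, N m; "position": TCP position; "ee_rot": TCP orientation; "ft_force": force on the tool from outside, world axes, zero at the start; "wrist_torque": the same for the moment, N m; "width": opening from 0.0 (shut) to 1.0 (fully open); "grasp_force": force on a finger pad.
Only numpy, scipy, OpenCV 4.12 (cv2) and the standard library are available. Lean on these libraries where they do the work, as an engineer would, in place of code of your own. Each camera call takes 0.05 s, during which the arm holds its last target. There are 200 camera calls.

TASK

The filler tub, the nail tin and the box of screws stand on each other's parts dishes: put the tub in the middle of the blue dish, the tin in the middle of the red dish and the box in the middle of the yellow dish, keeping them upright; the empty green dish is free to use as a stopover. While the screw box is still on the red dish, swing the hold-down bar up off it (the black cross-grip at its end is the handle), well past upright, and leave it lying back like that. Do not shift the paint tin standing behind.

Things in the scene. Friction and masses are not known exactly. Their poses are not given: they have to be found in the camera images.
- screw_carton: tan cardboard box of screws, closed, 45 x 70 mm and 41 mm high (own x: 45 mm, own y: 70 mm), 0.25 to 0.5 kg; origin: centre of its underside, z up. Starts on the red dish under the hold-down bar, its long side roughly along the bar
- nail_can: cream, red and green printed round tin for nails, closed, 57 mm diameter, 72 mm high, 0.13 to 0.25 kg; origin: centre of its underside, z up. Starts on the blue dish
- filler_pot: round plastic tub of filler with a blue lid and blue-and-yellow sides, 69 mm across the lid, sides 64 to 66 mm where it is gripped, 56 mm high, 0.2 to 0.4 kg; grip it 20 to 40 mm above its underside; origin: centre of its underside, z up. Starts on the yellow dish
- red_dish: red round parts dish fixed to the table, 110 mm across, 7 mm high, flat inner floor 104 mm across, 3 mm above the table; origin: centre of its underside, z up. A steel bracket 56 mm high at its rim, on its own +x side (away from the robot), carries the hold-down bar; hinge axis along the dish's own y, 60 mm from its centre on +x, 49 mm above the table
- blue_dish: blue round parts dish fixed to the table, 110 mm across, 7 mm high, flat inner floor 104 mm across, 3 mm above the table; origin: centre of its underside, z up
- yellow_dish: yellow round parts dish fixed to the table, 110 mm across, 7 mm high, flat inner floor 104 mm across, 3 mm above the table; origin: centre of its underside, z up
- green_dish: green round parts dish fixed to the table, 110 mm across, 7 mm high, flat inner floor 104 mm across, 3 mm above the table; origin: centre of its underside, z up. Empty at the start, a free set-down place
- bar (a joint): angle of the flat steel hold-down bar (14 mm wide, 6 mm thick), rad: 0 level across the red dish toward the robot just above the box, 1.57 upright, 2.5 the stop, lying back away from the robot. Starts at 0 to 0.1; the hinge is stiff enough that the bar stays at any angle; about 1.5 N at the grip moves it
- bar_knob (a point): centre of the black round cross-grip (22 mm diameter, 30 mm long, along the dish's y) on the free end of the bar, 115 mm from the hinge axis; with the bar level it is 55 mm from the dish's centre on the dish's own -x side, 49 mm above the table. Pinched across its two flat ends with some 20 N it turns between the fingers as the bar swings, lagging up to 0.15 rad behind
- touchup_tin: bystander: round metal paint tin with a metal lid, 78 mm diameter, 77 mm high, on the table behind the dishes; origin: centre of its underside
Things that resemble listed ones, but are neither listed nor needed, are in the scene too. Leave any pink look-alike of the nail_can alone.

How it is judged:
By the outcome, as a careful person would: the job done as asked, in the order asked, and still so for the second after the job is handed in, with the robot touching nothing.
It also fails if it takes over 128 s, if anything falls off the work surface, if the arm or the gripper's body presses on something with over 40 N, if the wrist force passes 120 N, or if a joint passes its speed limit or range.

## Working session

There is one attempt and no reset: what is moved stays moved. The work goes in short steps, Python scripts to look and compute and a tool call to move; the robot and the scene stay as the last step left them, time stands still between calls to the robot, and variables do not carry over. Pictures are saved under pics/ and viewed, at most 14 in all, crops included, and the job is handed in when it is done.

Besides the shell and the picture viewer there is one more tool, called after ">>>" as a command line: name --pt "numbers of a row" for each row, then --argument value for the rest. move_arm: Moves the arm, as the interface text tells. Scaled input: -1 to 1 covers 0.3 m each way for a shift and 45 degrees each way for a turn. Its arguments: {"type":"object","properties":{"plan":{"type":"array"},"newtons":{"type":"number"}},"required":["plan"]}

```bash
mkdir -p pics; ls; python3 - <<'E'
from station import *
import cv2
for n in ("scene","top"):
    cv2.imwrite(f"pics/{n}0.png",camera(n)[:,:,::-1]); p=camera_params(n); print(n,{k:(v if k!="world_from_camera" else [[round(float(a),4) for a in r] for r in v]) for k,v in p.items()})
s=state(); print(s)
E
```

```text
pics
scene {'fx': 437.4370174700502, 'fy': 437.4370174700502, 'cx': 282.3963602584826, 'cy': 209.15117800237115, 'k1': -0.08403931073240987, 'world_from_camera': [[-0.843, 0.2871, -0.4549, 0.0194], [-0.5374, -0.4133, 0.7351, 0.6645], [0.0231, 0.8642, 0.5027, 0.6282], [0.0, 0.0, 0.0, 1.0]]}
top {'fx': 381.3344549008684, 'fy': 381.3344549008684, 'cx': 275.0260264358974, 'cy': 214.48940292504878, 'k1': -0.061969652752374496, 'world_from_camera': [[-0.0297, 0.995, -0.0948, 0.4809], [-0.9996, -0.0296, 0.0025, -0.174], [-0.0003, 0.0949, 0.9955, 0.9739], [0.0, 0.0, 0.0, 1.0]]}
{'time_s': 0.1, 'joints': array([-1.41607935e+00,  2.45744490e-01,  1.55893295e+00,  1.49299745e-05,
        1.33871661e+00, -1.74147802e-01]), 'dq': array([-0.00010887, -0.00139046, -0.00351484, -0.00147076,  0.00101812,
        0.00042703]), 'tau': array([ 9.57417869e-04, -4.30672896e+01, -3.27127218e+01, -5.79391212e-05,
        2.85290713e-03, -3.84840661e-06]), 'position': array([ 0.20983072, -0.61466916,  0.24126839]), 'ee_rot': array([-9.00582065e-04,  9.86511310e-01,  1.63690634e-01,  1.60134493e-05]), 'ft_force': array([-0.80958089,  0.26957604,  1.10603   ]), 'wrist_torque': array([0.0587288 , 0.08429967, 0.04825885]), 'grasp_force': 0.0, 'width': 0.9991876897109351}
```

View pics/scene0.png

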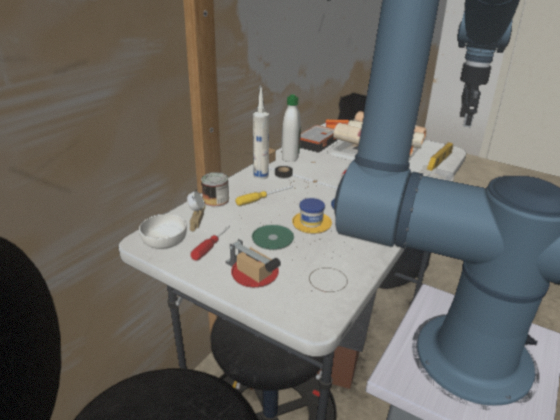

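View pics/top0.png

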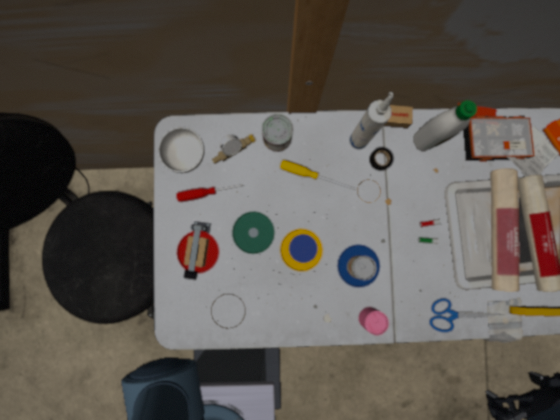

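The top view (up = +x, left = +y) shows red dish (198,252) with the bar running up-right to its bracket at (200,228), green dish (253,232), tub on yellow (301,250), and tin on blue (357,266). Candidates: for the nail tin, the can on blue (361,267), the pink look-alike (375,320) and the paint tin (277,132). For the box, the one on red (198,250) and the tan box behind (398,117). By description I choose the ones on the dishes.

```bash
cat > h.py <<'E'
import numpy as np, cv2
from station import *
def ray(n,uv):
    p=camera_params(n); K=np.array([[p['fx'],0,p['cx']],[0,p['fy'],p['cy']],[0,0,1.]])
    # drawn = s*(1+k1 s^2): exactly OpenCV's k1 model
    q=cv2.undistortPoints(np.array([[uv]],float),K,np.array([p['k1'],0,0,0]))[0,0]
    T=np.array(p['world_from_camera']); d=T[:3,:3]@np.array([q[0],-q[1],-1.]); return T[:3,3],d
def onz(n,uv,z):
    o,d=ray(n,uv); return o+d*(z-o[2])/d[2]
def pix(n,P):
    p=camera_params(n); T=np.array(p['world_from_camera']); c=T[:3,:3].T@(np.array(P)-T[:3,3])
    x,y=c[0]/-c[2],-c[1]/-c[2]; s=1+p['k1']*(x*x+y*y); return np.array([p['fx']*x*s+p['cx'],p['fy']*y*s+p['cy']])
def tri(uv1,uv2,n1="scene",n2="top"):
    (a,d),(b,e)=ray(n1,uv1),ray(n2,uv2); t=np.linalg.lstsq(np.c_[d,-e],b-a,rcond=None)[0]
    P,Q=a+d*t[0],b+e*t[1]; return (P+Q)/2,np.linalg.norm(P-Q)
def mask(im,h0,h1,smin=110,vmin=40,vmax=255):
    H=cv2.cvtColor(im,cv2.COLOR_RGB2HSV); 
    if h0>h1: return cv2.inRange(H,(h0,smin,vmin),(180,255,vmax))|cv2.inRange(H,(0,smin,vmin),(h1,255,vmax))
    return cv2.inRange(H,(h0,smin,vmin),(h1,255,vmax))
def blob(m,box):
    z=np.zeros_like(m); x0,y0,x1,y1=box; z[y0:y1,x0:x1]=m[y0:y1,x0:x1]
    cs,_=cv2.findContours(z,cv2.RETR_EXTERNAL,cv2.CHAIN_APPROX_NONE); c=max(cs,key=cv2.contourArea)
    return c
def ell(c):
    (x,y),ax,a=cv2.fitEllipse(cv2.convexHull(c)); return np.round([x,y,*ax,a],2)
E
python3 - <<'E'
from h import *
t=cv2.imread("pics/top0.png")[:,:,::-1].copy(); s=cv2.imread("pics/scene0.png")[:,:,::-1].copy()
boxes={"top":{"red":(170,225,225,280),"green":(225,205,278,258),"yellow":(275,225,327,276),"bluedish":(332,240,384,292),"lid":(285,230,320,266)},
"scene":{"red":(225,235,285,292),"green":(245,220,298,252),"yellow":(288,190,336,236),"lid":(295,195,330,222)}}
hue={"red":(172,6),"green":(60,95),"yellow":(18,32),"bluedish":(98,118),"lid":(105,130)}
for n,im in(("scene",s),("top",t)):
    for k,b in boxes[n].items():
        c=blob(mask(im,*hue[k],90,30),b); e=ell(c); x,y,w,h=cv2.boundingRect(c)
        z={"lid":.056}.get(k,.006)
        print(n,k,e,(x,y,w,h),onz(n,e[:2],z).round(4))
a=cv2.resize(t[215:335,165:405],None,fx=3.3,fy=3.3,interpolation=cv2.INTER_CUBIC)
cv2.imwrite("pics/c1.png",a[:,:,::-1])
b=cv2.resize(s[180:300,215:355],None,fx=5,fy=5,interpolation=cv2.INTER_CUBIC)
cv2.imwrite("pics/c2.png",b[:,:,::-1])
E
```

```text
scene red [254.37 270.95  30.83  46.22  88.8 ] (232, 263, 46, 24) [0.4845 0.0267 0.006 ]Traceback (most recent call last):
  File "<stdin>", line 8, in <module>
  File "h.py", line 22, in blob
    cs,_=cv2.findContours(z,cv2.RETR_EXTERNAL,cv2.CHAIN_APPROX_NONE); c=max(cs,key=cv2.contourArea)
                                                                        ~~~^^^^^^^^^^^^^^^^^^^^^^^^
ValueError: max() iterable argument is empty
```

```bash
python3 - <<'E'
from h import *
t=cv2.imread("pics/top0.png")[:,:,::-1].copy(); s=cv2.imread("pics/scene0.png")[:,:,::-1].copy()
H=lambda im,x,y:cv2.cvtColor(im,cv2.COLOR_RGB2HSV)[y,x]
print(H(s,260,240),H(t,240,235),H(s,310,225),H(t,340,265),H(t,300,247),H(s,312,206),H(t,285,245))
boxes={"top":{"red":(170,225,225,280),"green":(225,205,278,258),"yellow":(275,225,327,276),"bluedish":(332,240,384,292),"lid":(285,230,320,266)},
"scene":{"red":(225,235,285,292),"green":(245,220,298,252),"yellow":(288,190,336,236),"lid":(295,195,330,212)}}
hue={"red":(172,6),"green":(60,100),"yellow":(18,32),"bluedish":(98,118),"lid":(105,130)}
for n,im in(("scene",s),("top",t)):
    for k,b in boxes[n].items():
        try:
            c=blob(mask(im,*hue[k],70,25),b); e=ell(c)
            print(n,k,e,cv2.boundingRect(c),onz(n,e[:2],{"lid":.056}.get(k,.006)).round(4))
        except ValueError: print(n,k,"none")
cv2.imwrite("pics/c1.png",cv2.resize(t[215:335,165:405],None,fx=3.3,fy=3.3,interpolation=cv2.INTER_CUBIC)[:,:,::-1])
cv2.imwrite("pics/c2.png",cv2.resize(s[180:300,215:355],None,fx=5,fy=5,interpolation=cv2.INTER_CUBIC)[:,:,::-1])
E
```

```text
[ 74  70 102] [ 79 138  76] [ 22  91 184] [107 208  92] [112 158 102] [114 108 125] [ 23 255 164]
scene red [254.3  270.78  31.96  47.04  88.65] (231, 262, 48, 25) [0.485  0.0263 0.006 ]
scene green [272.59 236.58  21.26  37.04  88.71] (254, 226, 38, 22) [ 0.5281 -0.1138  0.006 ]
scene yellow [311.62 221.77  22.44  39.82  93.19] (292, 213, 40, 21) [ 0.4809 -0.2334  0.006 ]
scene lid [311.72 205.35  14.32  24.14  94.13] (300, 199, 24, 13) [ 0.484  -0.2337  0.056 ]
top red [202.51 251.8   30.92  41.77   6.61] (194, 230, 25, 43) [0.4837 0.01   0.006 ]
top green [253.   232.28  40.11  40.64  13.88] (233, 212, 41, 41) [ 0.5294 -0.1192  0.006 ]
top yellow [300.99 249.58  43.19  43.38 137.88] (280, 228, 43, 44) [ 0.4821 -0.2395  0.006 ]
top bluedish [358.19 265.46  41.4   42.08 149.47] (338, 245, 42, 42) [ 0.4375 -0.3827  0.006 ]
top lid [302.82 248.02  25.7   26.15 174.83] (290, 235, 26, 27) [ 0.4856 -0.2406  0.056 ]
```

View pics/c1.png

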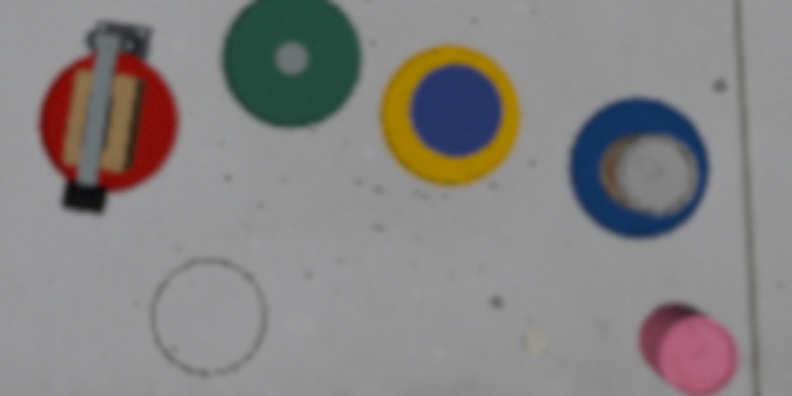

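View pics/c2.png

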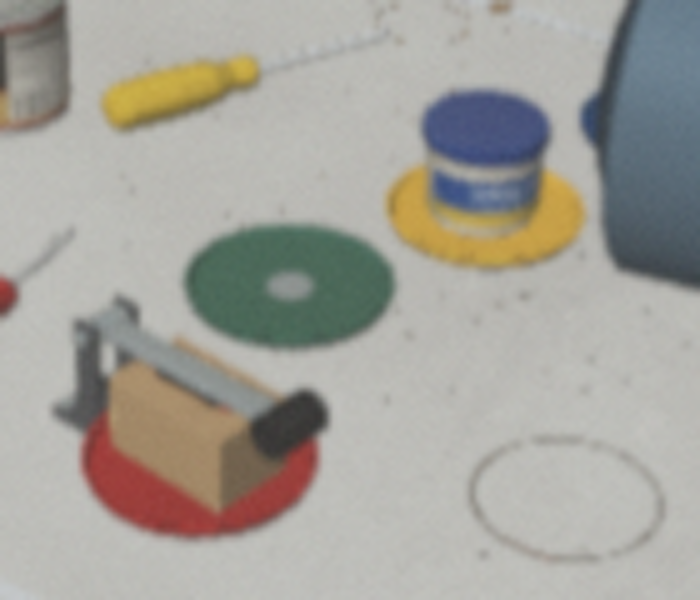

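The crops confirm it: the white-lidded printed tin on blue at (363,267) in the top view, separate from the pink look-alike; the blue-lid tub on yellow; and the tan box under the bar, with the black grip at top (190,274) and scene (273,265). Next I measure these across both views.

```bash
python3 - <<'E'
from h import *
t=cv2.imread("pics/top0.png")[:,:,::-1].copy(); s=cv2.imread("pics/scene0.png")[:,:,::-1].copy()
def hull(im,hu,b,sm=110):
    m=mask(im,*hu,sm,40); z=np.zeros_like(m); z[b[1]:b[3],b[0]:b[2]]=m[b[1]:b[3],b[0]:b[2]]
    return cv2.convexHull(cv2.findNonZero(z))
c=hull(t,(172,6),(170,225,225,280)); 
print("red top",ell(c),cv2.minEnclosingCircle(c),onz("top",ell(c)[:2],.006))
def dark(im,b,v,sm=90):
    H=cv2.cvtColor(im,cv2.COLOR_RGB2HSV); m=cv2.inRange(H,(0,0,0),(180,sm,v)); return blob(m,b)
kt=dark(t,(180,262,202,285),55); ks=dark(s,(262,255,284,274),60)
rt,rs=cv2.minAreaRect(kt),cv2.minAreaRect(ks); print(rt,rs)
print("knob",tri(rs[0],rt[0]), "top@.049",onz("top",rt[0],.049),"scene@.049",onz("scene",rs[0],.049))
for k,a,b in(("lid",[311.72,205.35],[302.82,248.02]),("green",[272.59,236.58],[253,232.28]),("yel",[311.6,221.8],[301,249.6])): print(k,tri(a,b))
# tan box, bar
b=blob(mask(t,8,25,60,90),(180,228,215,272)); print("box part",cv2.minAreaRect(b))
H=cv2.cvtColor(t,cv2.COLOR_RGB2HSV)
m=mask(t,8,25,60,90); z=np.zeros_like(m); z[228:272,180:215]=m[228:272,180:215]; r=cv2.minAreaRect(cv2.findNonZero(z)); print("box",r)
pts=cv2.boxPoints(r); P=np.array([onz("top",q,.044) for q in pts]); print(P.round(4), P.mean(0))
# bar axis: hinge crop pt
h=onz("top",[165+107/3.3,215+40/3.3],.052); k=onz("top",rt[0],.049); print("bar",h,k,np.degrees(np.arctan2(*(h-k)[1::-1])),np.linalg.norm(h-k))
x,y,w,hh=338,245,0,0
# tin lid
H=cv2.cvtColor(t,cv2.COLOR_RGB2HSV); m=cv2.inRange(H,(0,0,90),(180,70,255)); c=blob(m,(340,248,380,286)); print("tin",ell(c),onz("top",ell(c)[:2],.075))
E
```

```text
red top [197.54 251.47  40.64  42.55  29.32] ((196.38877868652344, 250.69937133789062), 21.91905975341797) [0.48487679 0.02263037 0.006     ]
((190.5, 274.5), (7.0, 11.0), 90.0) ((272.33709716796875, 264.5393371582031), (6.571987152099609, 12.295975685119629), 57.9946174621582)
knob (array([0.43096667, 0.03201325, 0.05059014]), np.float64(0.002513377380289282)) top@.049 [0.42980068 0.03171581 0.049     ] scene@.049 [0.43324328 0.03081829 0.049     ]
lid (array([ 0.48644691, -0.24044369,  0.05199694]), np.float64(0.0018815826762906404))
green (array([ 0.53031528, -0.11859752,  0.0024031 ]), np.float64(0.0015993198150434647))
yel (array([ 0.4828773 , -0.23927562,  0.00216249]), np.float64(0.0019608454872200452))
box part ((200.39529418945312, 251.7067108154297), (7.364069938659668, 29.273096084594727), 8.426968574523926)
box ((194.7597198486328, 250.87181091308594), (18.758228302001953, 29.273096084594727), 8.426968574523926)
[[ 0.4554  0.05    0.044 ]
 [ 0.5255  0.0388  0.044 ]
 [ 0.5175 -0.0067  0.044 ]
 [ 0.4475  0.0048  0.044 ]] [0.48645735 0.02172794 0.044     ]
bar [0.54357586 0.01285755 0.052     ] [0.42980068 0.03171581 0.049     ] -9.411227905538212 0.1153664857244355
tin [362.84 267.57  23.96  26.64  89.94] [ 0.43533153 -0.37859644  0.075     ]
```

```bash
cat >> h.py <<'E'
from scipy.spatial.transform import Rotation as R
def rot(): w,x,y,z=state()['ee_rot']; return R.from_quat([x,y,z,w])
def grasp(): s=state(); return s['position']-rot().as_matrix()[:,2]*.008
def go(P,yaw=None):
    "shift for the grasp point to P, after a turn to yaw (deg), normalised units"
    M=rot().as_matrix(); y0=np.degrees(np.arctan2(M[1,0],M[0,0])); yaw=y0 if yaw is None else yaw
    T=R.from_euler('z',yaw,degrees=True).as_matrix()@np.diag([1,-1,-1.])
    rv=R.from_matrix(M.T@T).as_rotvec(degrees=True)/45
    d=T.T@(np.array(P)-(state()['position']-T[:,2]*.008))/.3
    print("turn",rv.round(4),"shift",d.round(4),"rows",np.ceil([np.abs(d).max()/.13,np.abs(rv).max()/.15]))
E
python3 -c "
from h import *
go([.431,.0315,.15],-9.4)"
```

```text
turn [-2.300e-03  1.000e-04  6.276e-01] shift [ 0.3755 -2.2454  0.3309] rows [18.  5.]
```

>>> move_arm --pt "0 0 0 0 0 0.1255 1" --pt "0 0 0 0 0 0.1255 1" --pt "0 0 0 0 0 0.1255 1" --pt "0 0 0 0 0 0.1255 1" --pt "0 0 0 0 0 0.1255 1" --newtons 20

```text
time_s: 0.52
position: [0.2098, -0.6149, 0.2416]
ee_rot: [-0.001, 0.996, -0.084, -0.0]
ft_force: [-0.4, 0.4, -0.1]
width: 0.999
grasp_force: 0.0
```

>>> move_arm --pt "0.0188 -0.1123 0.0166 0 0 0 1" --pt "0.0188 -0.1123 0.0166 0 0 0 1" --pt "0.0188 -0.1123 0.0166 0 0 0 1" --pt "0.0188 -0.1123 0.0166 0 0 0 1" --pt "0.0188 -0.1123 0.0166 0 0 0 1" --pt "0.0188 -0.1123 0.0166 0 0 0 1" --pt "0.0188 -0.1123 0.0166 0 0 0 1" --pt "0.0188 -0.1123 0.0166 0 0 0 1" --pt "0.0188 -0.1123 0.0166 0 0 0 1" --pt "0.0188 -0.1123 0.0166 0 0 0 1" --pt "0.0188 -0.1123 0.0166 0 0 0 1" --pt "0.0188 -0.1123 0.0166 0 0 0 1" --pt "0.0188 -0.1123 0.0166 0 0 0 1" --pt "0.0188 -0.1123 0.0166 0 0 0 1" --pt "0.0188 -0.1123 0.0166 0 0 0 1" --pt "0.0188 -0.1123 0.0166 0 0 0 1" --pt "0.0188 -0.1123 0.0166 0 0 0 1" --pt "0.0188 -0.1123 0.0166 0 0 0 1" --pt "0.0188 -0.1123 0.0166 0 0 0 1" --pt "0.0188 -0.1123 0.0166 0 0 0 1"

```text
time_s: 2.18
position: [0.4312, 0.033, 0.1423]
ee_rot: [0.0, 0.997, -0.082, 0.0]
ft_force: [0.9, -0.6, -0.1]
width: 1.002
grasp_force: 0.0
```

```bash
python3 -c "
from h import *
a=camera('scene');b=camera('top')
print(state()['position'],state()['time_s'],grasp())
M=rot().as_matrix();p=state()['position'];tip=p+M[:,2]*.011
for s in(1,-1): print([pix(n,tip+s*M[:,1]*.0425).round(1) for n in('scene','top')])
cv2.imwrite('pics/s1.png',a[:,:,::-1]);cv2.imwrite('pics/t1.png',b[:,:,::-1])
A=cv2.resize(a[160:300,200:340],(560,560),interpolation=cv2.INTER_CUBIC)
cv2.imwrite('pics/c3.png',A[:,:,::-1])
# blue dish & tin in scene
"
```

```text
[0.43087343 0.03483031 0.14163854] 2.2833 [0.43088953 0.03482038 0.14963852]
[array([286.2, 226.2]), array([199.9, 278.9])]
[array([258.2, 242.7]), array([162. , 273.7])]
```

View pics/s1.png

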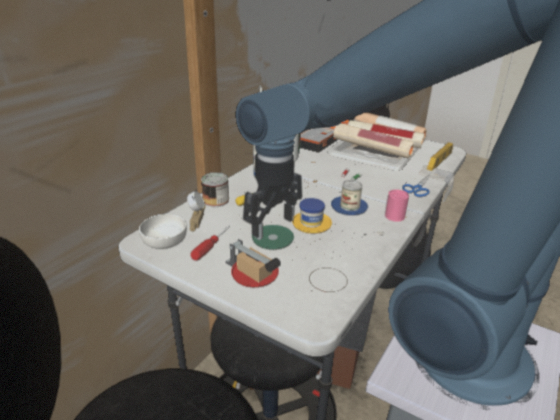

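The scene view shows the gripper above the grip, with fingertips at about (256,236) and (290,220). That matches the prediction allowing for the 13 mm set-back when open. The tin at (350,195) and blue dish (350,205) are now visible.

```bash
python3 -c "
from h import *
s=cv2.imread('pics/s1.png')[:,:,::-1].copy()
c=blob(mask(s,98,118,90,30),(328,192,374,218));print('blue',ell(c),cv2.boundingRect(c));e=ell(c)
z=np.zeros(s.shape[:2],np.uint8);m=mask(s,98,118,90,30);z[196:218,328:374]=m[196:218,328:374];e=ell(cv2.findNonZero(z));print(e,tri(e[:2],[358.19,265.46]),onz('scene',e[:2],.006))
H=cv2.cvtColor(s,cv2.COLOR_RGB2HSV)
cv2.imwrite('pics/c4.png',np.hstack([cv2.resize(s[165:225,320:380],(480,480),interpolation=3)]).astype(np.uint8)[:,:,::-1])
for i in range(5): print(state()['position'])
s=state();print(s['dq'].round(3),s['joints'].round(3))
go([.431,.0315,.049],-9.4)
"
```

```text
blue [349.03 205.04  16.84  34.38  94.92] (332, 198, 35, 16)
[349.03 205.04  16.84  34.38  94.92] (array([ 0.43811263, -0.38319189,  0.00201786]), np.float64(0.0017166197253969913)) [ 0.43613189 -0.37596628  0.006     ]
[0.43087343 0.03483031 0.14163854]
[0.43087343 0.03483031 0.14163854]
[0.43087343 0.03483031 0.14163854]
[0.43087343 0.03483031 0.14163854]
[0.43087343 0.03483031 0.14163854]
[-0.084 -0.028  0.012 -0.033  0.013 -0.059] [-1.830e-01 -1.630e-01  2.175e+00  1.000e-03  1.132e+00  1.545e+00]
turn [-0.0011  0.0028  0.008 ] shift [0.0022 0.0109 0.3355] rows [3. 1.]
```

View pics/c4.png

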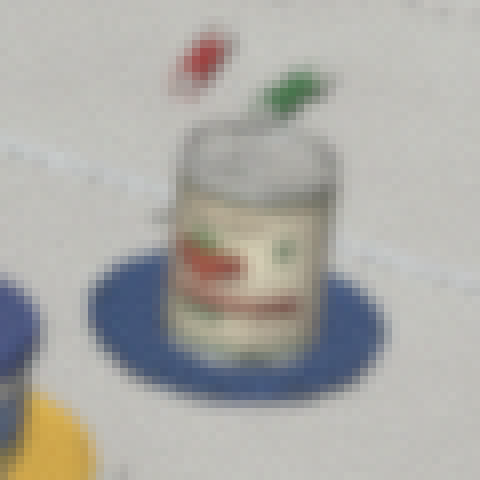

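View pics/c3.png

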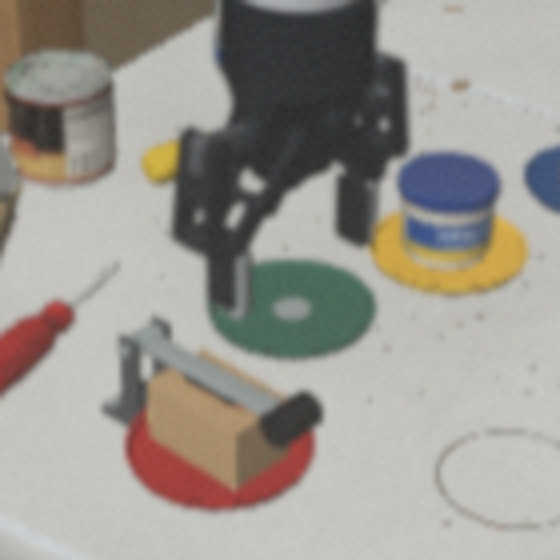

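Crop c3 shows the gripper straddling the bar line. The tin's lid centre is near scene (352,185). Now I descend onto the grip and pinch.

>>> move_arm --pt "0 0 0.05 0 0 0 1" --pt "0 0 0.07 0 0 0 1" --pt "0 0 0.07 0 0 0 1" --pt "0 0 0.07 0 0 0 1" --pt "0 0 0.05 0 0 0 1" --pt "0 0 0.0267 0 0 0 1" --pt "0 0 0 0 0 0 1" --pt "0 0 0 0 0 0 1" --pt "0 0 0 0 0 0 1"

```text
time_s: 3.03
position: [0.4321, 0.0308, 0.0427]
ee_rot: [0.0, 0.997, -0.082, 0.001]
ft_force: [-0.0, 0.1, 0.3]
width: 1.003
grasp_force: 0.0
```

```bash
python3 -c "
from h import *
go([.431,.0315,.049],-9.4);print(grasp())
print('tin',tri([352.2,185],[362.84,267.57]),onz('scene',[352.2,185],.075))
s=camera('scene');cv2.imwrite('pics/c5.png',cv2.resize(s[180:300,200:340],(700,600),interpolation=3)[:,:,::-1])
"
```

```text
turn [ 0.0001 -0.0024 -0.0003] shift [-0.0039 -0.0018  0.0056] rows [1. 1.]
[0.43206019 0.03077638 0.05068471]
tin (array([ 0.43502375, -0.37976637,  0.06998057]), np.float64(0.0001182229682060904)) [ 0.4312404  -0.37041826  0.075     ]
```

View pics/c5.png

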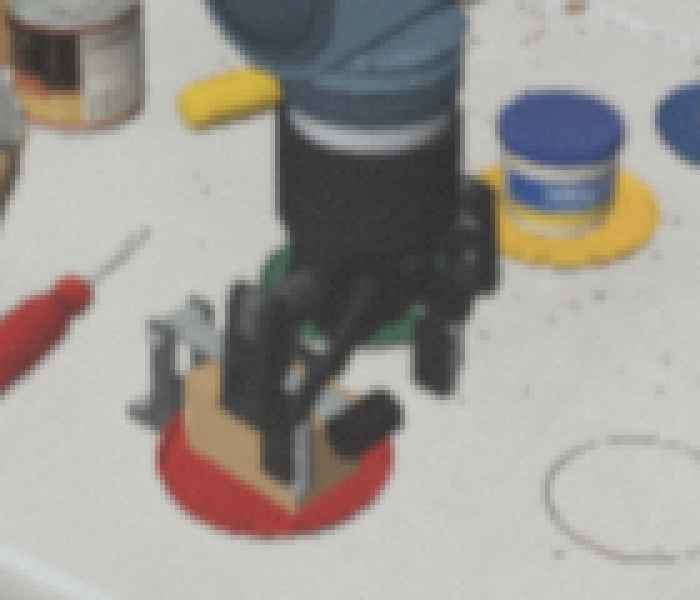

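The fingers straddle the grip, with tips at crop (297,505) and (435,390) and the grip midway at (365,423). Closing now.

>>> move_arm --pt "0 0 0 0 0 0 -1" --pt "0 0 0 0 0 0 -1" --pt "0 0 0 0 0 0 -1" --pt "0 0 0 0 0 0 -1" --pt "0 0 0 0 0 0 -1" --pt "0 0 0 0 0 0 -1" --pt "0 0 0 0 0 0 -1" --pt "0 0 0 0 0 0 -1" --pt "0 0 0 0 0 0 -1" --pt "0 0 0 0 0 0 -1" --pt "0 0 0 0 0 0 -1" --pt "0 0 0 0 0 0 -1" --newtons 20

```text
time_s: 4.08
position: [0.4314, 0.0319, 0.0418]
ee_rot: [-0.001, 0.997, -0.082, 0.0]
ft_force: [1.3, 4.9, 1.7]
width: 0.344
grasp_force: 27.0
```

```bash
python3 -c "
from h import *
go([.431,.0315,.049],-9.4);print(grasp())
# arc increments, tool x and z (down), 18 steps to 2.4 rad from 0.04
a=np.linspace(.04,2.4,31); print(np.c_[-np.diff(np.cos(a)),-np.diff(np.sin(a))].round(4)*.115/.3)
"
```

```text
turn [-0.0021 -0.0004 -0.0006] shift [-0.001   0.0016  0.0027] rows [1. 1.]
[0.43136795 0.03189787 0.04981089]
[[ 0.00237667 -0.03005333]
 [ 0.00475333 -0.029785  ]
 [ 0.00705333 -0.029325  ]
 [ 0.00935333 -0.02867333]
 [ 0.01157667 -0.02783   ]
 [ 0.01372333 -0.02683333]
 [ 0.01579333 -0.02568333]
 [ 0.01774833 -0.02434167]
 [ 0.01962667 -0.022885  ]
 [ 0.02135167 -0.021275  ]
 [ 0.02296167 -0.01955   ]
 [ 0.02441833 -0.01767167]
 [ 0.02576    -0.01567833]
 [ 0.02691    -0.01360833]
 [ 0.02786833 -0.01146167]
 [ 0.02871167 -0.00923833]
 [ 0.029325   -0.00693833]
 [ 0.029785   -0.00463833]
 [ 0.03005333 -0.00226167]
 [ 0.03013     0.000115  ]
 [ 0.03005333  0.00245333]
 [ 0.02974667  0.00483   ]
 [ 0.02928667  0.00713   ]
 [ 0.028635    0.00943   ]
 [ 0.02779167  0.01165333]
 [ 0.026795    0.0138    ]
 [ 0.025645    0.01587   ]
 [ 0.02430333  0.017825  ]
 [ 0.02284667  0.019665  ]
 [ 0.02123667  0.02142833]]
```

Width reads 29 mm, so the grip is pinched. Swinging along the arc.

>>> move_arm --pt "0.0024 0 -0.03 0 0 0 -1" --pt "0.0048 0 -0.0298 0 0 0 -1" --pt "0.0071 0 -0.0293 0 0 0 -1" --pt "0.0094 0 -0.0287 0 0 0 -1" --pt "0.0116 0 -0.0278 0 0 0 -1" --pt "0.0137 0 -0.0268 0 0 0 -1" --pt "0.0158 0 -0.0257 0 0 0 -1" --pt "0.0177 0 -0.0243 0 0 0 -1" --pt "0.0196 0 -0.0229 0 0 0 -1" --pt "0.0214 0 -0.0213 0 0 0 -1" --pt "0.023 0 -0.0196 0 0 0 -1" --pt "0.0244 0 -0.0177 0 0 0 -1" --pt "0.0258 0 -0.0157 0 0 0 -1" --pt "0.0269 0 -0.0136 0 0 0 -1" --pt "0.0279 0 -0.0115 0 0 0 -1"

```text
time_s: 5.33
position: [0.5047, 0.0201, 0.1449]
ee_rot: [-0.001, 0.997, -0.082, -0.002]
ft_force: [-3.1, 5.3, -0.1]
width: 0.345
grasp_force: 24.6
```

>>> move_arm --pt "0.0287 0 -0.0092 0 0 0 -1" --pt "0.0293 0 -0.0069 0 0 0 -1" --pt "0.0298 0 -0.0046 0 0 0 -1" --pt "0.03 0 -0.0023 0 0 0 -1" --pt "0.0301 0 0.0001 0 0 0 -1" --pt "0.03 0 0.0025 0 0 0 -1" --pt "0.0297 0 0.0048 0 0 0 -1" --pt "0.0293 0 0.0071 0 0 0 -1" --pt "0.0286 0 0.0094 0 0 0 -1" --pt "0.0278 0 0.0117 0 0 0 -1" --pt "0.0268 0 0.0138 0 0 0 -1" --pt "0.0256 0 0.0159 0 0 0 -1" --pt "0.0243 0 0.0178 0 0 0 -1" --pt "0.0228 0 0.0197 0 0 0 -1" --pt "0.0212 0 0.0214 0 0 0 -1" --pt "0 0 0 0 0 0 -1" --pt "0 0 0 0 0 0 -1"

```text
time_s: 6.75
position: [0.6297, -0.0, 0.1155]
ee_rot: [-0.001, 0.997, -0.082, 0.001]
ft_force: [3.0, 6.1, 1.1]
width: 0.345
grasp_force: 27.6
```

```bash
python3 -c "
from h import *
print(grasp())
h=np.array([.485,.024,.049])+.06*np.array([.9866,-.1633,0]);d=grasp()-h;print(np.arctan2(d[2],-(d[0]*.9866-d[1]*.1633)),np.linalg.norm(d))
s=camera('scene');cv2.imwrite('pics/c6.png',cv2.resize(s[140:300,180:340],(600,600),interpolation=3)[:,:,::-1])
"
```

```text
[ 6.29658084e-01 -2.60591273e-05  1.23527071e-01]
2.431212951117892 0.1142824999478047
```

View pics/c6.png

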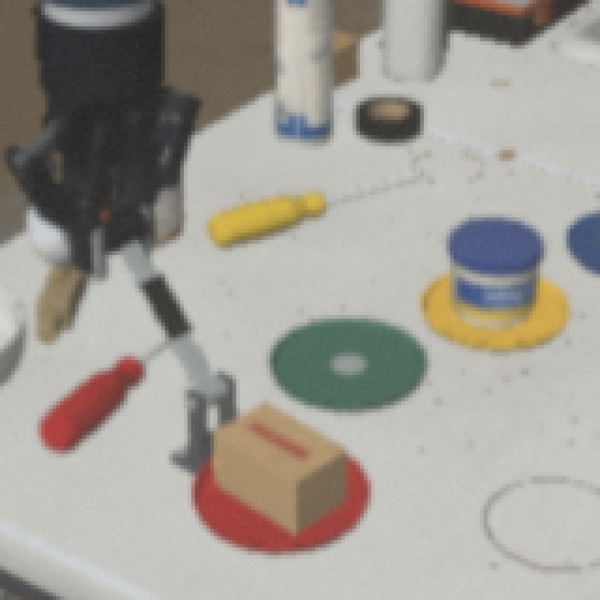

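The scene view shows the bar lying back (about 2.4 rad), with the grip at crop (110,235) and the box free on red at (280,465). Releasing and rising.

>>> move_arm --pt "0 0 0 0 0 0 0" --pt "0 0 0 0 0 0 1" --pt "0 0 0 0 0 0 1" --pt "0 0 0 0 0 0 1" --pt "0 0 0 0 0 0 1" --pt "0 0 0 0 0 0 1" --pt "0 0 0 0 0 0 1" --pt "0 0 -0.06 0 0 0 1" --pt "0 0 -0.08 0 0 0 1" --pt "0 0 -0.08 0 0 0 1" --pt "0 0 -0.06 0 0 0 1" --pt "0 0 0 0 0 0 1" --pt "0 0 0 0 0 0 1" --pt "0 0 0 0 0 0 1"

```text
time_s: 7.97
position: [0.6275, -0.0014, 0.1974]
ee_rot: [-0.0, 0.997, -0.082, -0.001]
ft_force: [-0.1, -1.1, 0.1]
width: 0.997
grasp_force: 0.0
```

```bash
python3 -c "
from h import *
print(grasp());go([.435,-.379,.15],-9.4)"
```

```text
[ 0.62751593 -0.00139286  0.20543318]
turn [-0.      0.0024 -0.    ] shift [-0.4275  1.3466  0.1848] rows [11.  1.]
```

>>> move_arm --pt "-0.015 0.048 0 0 0 0 1" --pt "-0.0305 0.0962 0 0 0 0 1" --pt "-0.0305 0.0962 0 0 0 0 1" --pt "-0.0305 0.0962 0 0 0 0 1" --pt "-0.0305 0.0962 0 0 0 0 1" --pt "-0.0305 0.0962 0 0 0 0 1" --pt "-0.0305 0.0962 0 0 0 0 1" --pt "-0.0305 0.0962 0.02 0 0 0 1" --pt "-0.0305 0.0962 0.02 0 0 0 1" --pt "-0.0305 0.0962 0.02 0 0 0 1" --pt "-0.0305 0.0962 0.02 0 0 0 1" --pt "-0.0305 0.0962 0.03 0 0 0 1" --pt "-0.0305 0.0962 0.03 0 0 0 1" --pt "-0.0305 0.0962 0.03 0 0 0 1" --pt "-0.016 0.048 0.0148 0 0 0 1" --pt "0 0 0 0 0 0 1" --pt "0 0 0 0 0 0 1" --pt "0 0 0 0 0 0 1" --pt "0 0 0 0 0 0 1"

```text
time_s: 9.55
position: [0.4363, -0.3781, 0.1435]
ee_rot: [0.0, 0.997, -0.081, 0.0]
ft_force: [0.3, 0.7, -0.0]
width: 0.998
grasp_force: 0.0
```

```bash
python3 -c "
from h import *
print(grasp());go([.435,-.379,.045],-9.4)
t=camera('top');s=camera('scene')
cv2.imwrite('pics/t2.png',t[:,:,::-1]);cv2.imwrite('pics/s2.png',s[:,:,::-1])
A=cv2.resize(t[190:300,165:275],(440,440),interpolation=3);B=cv2.resize(s[130:240,290:400],(440,440),interpolation=3)
cv2.imwrite('pics/c7.png',np.vstack([A,B])[:,:,::-1] if 0 else np.hstack([A[:,:400],B[:,:400]])[:,:,::-1])
m=mask(t,8,25,60,90); z=np.zeros_like(m); z[225:272,180:215]=m[225:272,180:215]; r=cv2.minAreaRect(max(cv2.findContours(z,0,1)[0],key=cv2.contourArea)); print('box',r,onz('top',r[0],.044))
P=np.array([onz('top',q,.044) for q in cv2.boxPoints(r)]);print(P.round(4))
"
```

```text
[ 0.43629413 -0.37808673  0.15150763]
turn [-0.     -0.0003  0.002 ] shift [-0.0038  0.0037  0.355 ] rows [3. 1.]
box ((195.22543334960938, 251.03466796875), (19.615379333496094, 29.499095916748047), 8.746161460876465) [0.48593328 0.0205622  0.044     ]
[[ 0.455   0.0501  0.044 ]
 [ 0.5256  0.0384  0.044 ]
 [ 0.517  -0.0091  0.044 ]
 [ 0.4466  0.0029  0.044 ]]
```

View pics/c7.png

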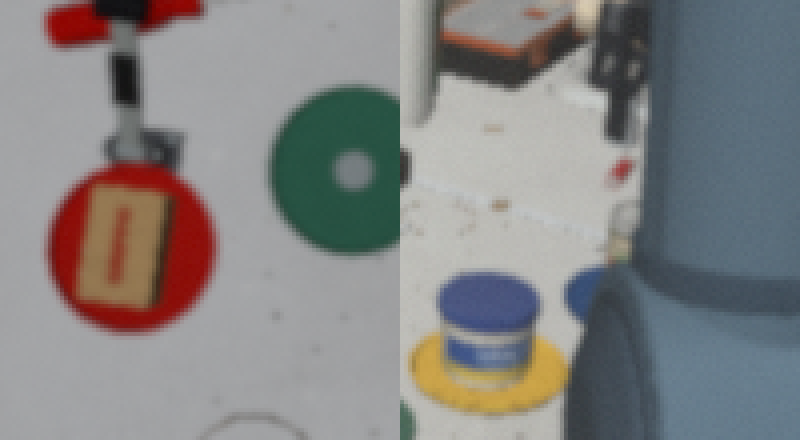

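The top crop shows the box clear on red at (195,251) with yaw about -9.5°, and the bar lying back behind it. The arm now hides the tin from the scene camera. Descending on the tin.

>>> move_arm --pt "0 0 0.05 0 0 0 1" --pt "0 0 0.07 0 0 0 1" --pt "0 0 0.07 0 0 0 1" --pt "-0.0038 0.0037 0.07 0 0 0 1" --pt "0 0 0.06 0 0 0 1" --pt "0 0 0.035 0 0 0 1" --pt "0 0 0 0 0 0 1" --pt "0 0 0 0 0 0 1" --pt "0 0 0 0 0 0 -1" --pt "0 0 0 0 0 0 -1" --pt "0 0 0 0 0 0 -1" --pt "0 0 0 0 0 0 -1" --pt "0 0 0 0 0 0 -1" --pt "0 0 0 0 0 0 -1" --pt "0 0 0 0 0 0 -1" --pt "0 0 0 0 0 0 -1" --newtons 35

```text
time_s: 10.98
position: [0.4352, -0.381, 0.0385]
ee_rot: [0.001, 0.997, -0.082, 0.001]
ft_force: [-0.9, 0.2, 6.2]
width: 0.661
grasp_force: 37.8
```

>>> move_arm --pt "0 0 0 0 0 0 -1" --pt "0 0 0 0 0 0 -1" --pt "0 0 -0.03 0 0 0 -1" --pt "0 0 -0.06 0 0 0 -1" --pt "0 0 -0.06 0 0 0 -1" --pt "0 0 -0.06 0 0 0 -1" --pt "0 0 -0.06 0 0 0 -1" --pt "0 0 -0.05 0 0 0 -1" --pt "0 0 -0.03 0 0 0 -1" --pt "0 0 0 0 0 0 -1" --pt "0 0 0 0 0 0 -1"

```text
time_s: 11.9
position: [0.4342, -0.3797, 0.1416]
ee_rot: [-0.0, 0.997, -0.082, -0.0]
ft_force: [0.3, 0.5, -2.7]
width: 0.661
grasp_force: 38.0
```

```bash
python3 -c "
from h import *
print(grasp(),state()['width']*85);go([.5295,-.1185,.15],-9.4)
t=camera('top');cv2.imwrite('pics/t3.png',t[:,:,::-1])
for n,hu,b in (('red',(172,6),(170,228,225,280)),('blue',(98,118),(332,240,384,292))):
    m=mask(t,*hu,110,40);z=np.zeros_like(m);z[b[1]:b[3],b[0]:b[2]]=m[b[1]:b[3],b[0]:b[2]];c=max(cv2.findContours(z,0,1)[0],key=cv2.contourArea);print(n,ell(c),onz('top',ell(c)[:2],.006))
"
```

```text
[ 0.43419222 -0.37974635  0.14958904] 56.166836675274695
turn [-0.0002  0.0002  0.0001] shift [ 0.1712 -0.911  -0.0014] rows [8. 1.]
red [197.6  251.3   40.71  42.44  22.44] [0.48530199 0.02247203 0.006     ]
blue [355.26 262.04  31.03  39.61  44.94] [ 0.44635951 -0.37568746  0.006     ]
```

>>> move_arm --pt "0.009 -0.0455 0 0 0 0 -1" --pt "0.017 -0.0911 0 0 0 0 -1" --pt "0.017 -0.0911 0 0 0 0 -1" --pt "0.017 -0.0911 0 0 0 0 -1" --pt "0.017 -0.0911 0 0 0 0 -1" --pt "0.017 -0.0911 0 0 0 0 -1" --pt "0.017 -0.0911 0 0 0 0 -1" --pt "0.017 -0.0911 0 0 0 0 -1" --pt "0.017 -0.0911 0 0 0 0 -1" --pt "0.017 -0.0911 0 0 0 0 -1" --pt "0.009 -0.0455 0 0 0 0 -1" --pt "0 0 0 0 0 0 -1" --pt "0 0 0 0 0 0 -1" --pt "0 0 0 0 0 0 -1"

```text
time_s: 13.12
position: [0.529, -0.1188, 0.141]
ee_rot: [-0.0, 0.997, -0.082, -0.001]
ft_force: [-0.1, -0.2, -2.6]
width: 0.66
grasp_force: 38.2
```

>>> move_arm --pt "0 0 0.05 0 0 0 -1" --pt "0 0 0.07 0 0 0 -1" --pt "0 0 0.07 0 0 0 -1" --pt "0 0 0.07 0 0 0 -1" --pt "0 0 0.05 0 0 0 -1" --pt "0 0 0.02 0 0 0 -1" --pt "0 0 0.01 0 0 0 -1" --pt "0 0 0 0 0 0 -1" --pt "0 0 0 0 0 0 -1"

```text
time_s: 13.87
position: [0.5304, -0.1195, 0.0408]
ee_rot: [0.0, 0.997, -0.082, 0.001]
ft_force: [1.1, 0.3, -1.7]
width: 0.663
grasp_force: 38.5
```

```bash
python3 -c "
from h import *
print(grasp());go([.5295,-.1185,.0455],-9.4)"
```

```text
[ 0.5303558  -0.11946763  0.04876674]
turn [ 0.0006 -0.0026 -0.0008] shift [-0.0034 -0.0027  0.0109] rows [1. 1.]
```

>>> move_arm --pt "0 0 0.006 0 0 0 -1" --pt "0 0 0.005 0 0 0 -1" --pt "0 0 0 0 0 0 -1" --pt "0 0 0 0 0 0 0.5" --pt "0 0 0 0 0 0 1" --pt "0 0 0 0 0 0 1" --pt "0 0 0 0 0 0 1" --pt "0 0 0 0 0 0 1" --pt "0 0 0 0 0 0 1" --pt "0 0 -0.04 0 0 0 1" --pt "0 0 -0.07 0 0 0 1" --pt "0 0 -0.08 0 0 0 1" --pt "0 0 -0.08 0 0 0 1" --pt "0 0 -0.06 0 0 0 1" --pt "0 0 -0.04 0 0 0 1" --pt "0 0 0 0 0 0 1" --pt "0 0 0 0 0 0 1"

```text
time_s: 15.28
position: [0.5298, -0.1188, 0.148]
ee_rot: [0.0, 0.997, -0.082, 0.001]
ft_force: [0.2, 0.1, -0.6]
width: 0.998
grasp_force: 0.0
```

```bash
python3 -c "
from h import *
print(grasp());go([.4855,-.2403,.12],-9.4)"
```

```text
[ 0.52975423 -0.11880534  0.15595647]
turn [ 0.0003 -0.0013  0.0001] shift [-0.0794  0.4236  0.1199] rows [4. 1.]
```

>>> move_arm --pt "-0.013 0.06 0 0 0 0 1" --pt "-0.016 0.09 0 0 0 0 1" --pt "-0.016 0.09 0 0 0 0 1" --pt "-0.016 0.09 0 0 0 0 1" --pt "-0.012 0.06 0.03 0 0 0 1" --pt "-0.0064 0.0336 0.03 0 0 0 1" --pt "0 0 0.03 0 0 0 1" --pt "0 0 0.03 0 0 0 1" --pt "0 0 0 0 0 0 1" --pt "0 0 0 0 0 0 1" --pt "0 0 0 0 0 0 1" --pt "0 0 0 0 0 0 1"

```text
time_s: 16.28
position: [0.486, -0.2398, 0.112]
ee_rot: [0.0, 0.997, -0.081, 0.0]
ft_force: [-0.3, -0.8, 1.3]
width: 0.999
grasp_force: 0.0
```

```bash
python3 -c "
from h import *
print(grasp());go([.4855,-.2403,.034],-9.4)"
```

```text
[ 0.48597288 -0.2397933   0.12000551]
turn [ 0.0005 -0.0011  0.0015] shift [-0.0013  0.0019  0.2867] rows [3. 1.]
```

>>> move_arm --pt "0 0 0.05 0 0 0 1" --pt "0 0 0.06 0 0 0 1" --pt "0 0 0.06 0 0 0 1" --pt "0 0 0.05 0 0 0 1" --pt "0 0 0.04 0 0 0 1" --pt "0 0 0.027 0 0 0 1" --pt "0 0 0 0 0 0 1" --pt "0 0 0 0 0 0 1" --pt "0 0 0 0 0 0 -1" --pt "0 0 0 0 0 0 -1" --pt "0 0 0 0 0 0 -1" --pt "0 0 0 0 0 0 -1" --pt "0 0 0 0 0 0 -1" --pt "0 0 0 0 0 0 -1" --pt "0 0 0 0 0 0 -1" --pt "0 0 0 0 0 0 -1" --newtons 40

```text
time_s: 17.62
position: [0.4862, -0.2409, 0.0269]
ee_rot: [0.001, 0.997, -0.082, 0.001]
ft_force: [-0.9, 1.7, 5.8]
width: 0.729
grasp_force: 43.5
```

>>> move_arm --pt "0 0 -0.03 0 0 0 -1" --pt "0 0 -0.06 0 0 0 -1" --pt "0 0 -0.06 0 0 0 -1" --pt "0 0 -0.06 0 0 0 -1" --pt "0 0 -0.06 0 0 0 -1" --pt "0 0 -0.04 0 0 0 -1" --pt "0 0 0 0 0 0 -1" --pt "0 0 0 0 0 0 -1"

```text
time_s: 18.28
position: [0.4855, -0.2403, 0.1188]
ee_rot: [0.0, 0.997, -0.082, 0.0]
ft_force: [-0.4, -0.1, -2.8]
width: 0.729
grasp_force: 44.5
```

```bash
python3 -c "
from h import *
print(grasp(),state()['width']*85);go([.4375,-.3825,.12],-9.4)
t=camera('top');cv2.imwrite('pics/t4.png',t[:,:,::-1])
for n,hu,b in (('red',(172,6),(170,228,225,280)),('blue',(98,118),(332,240,384,292))):
    m=mask(t,*hu,90,40);z=np.zeros_like(m);z[b[1]:b[3],b[0]:b[2]]=m[b[1]:b[3],b[0]:b[2]];c=max(cv2.findContours(z,0,1)[0],key=cv2.contourArea);print(n,ell(c),onz('top',ell(c)[:2],.006))
s=camera('scene');cv2.imwrite('pics/s4.png',s[:,:,::-1])
A=cv2.resize(t[190:300,165:385],(800,400),interpolation=3);cv2.imwrite('pics/c8.png',A[:,:,::-1])
"
```

```text
[ 0.48548534 -0.24031908  0.12679521] 61.960689846637635
turn [ 0.0007 -0.0013 -0.    ] shift [-0.0804  0.4937  0.0227] rows [4. 1.]
red [197.63 251.27  41.09  43.04  20.  ] [0.48537568 0.02239465 0.006     ]
blue [358.59 265.73  40.34  41.01   6.5 ] [ 0.43681082 -0.38371729  0.006     ]
```

View pics/c8.png

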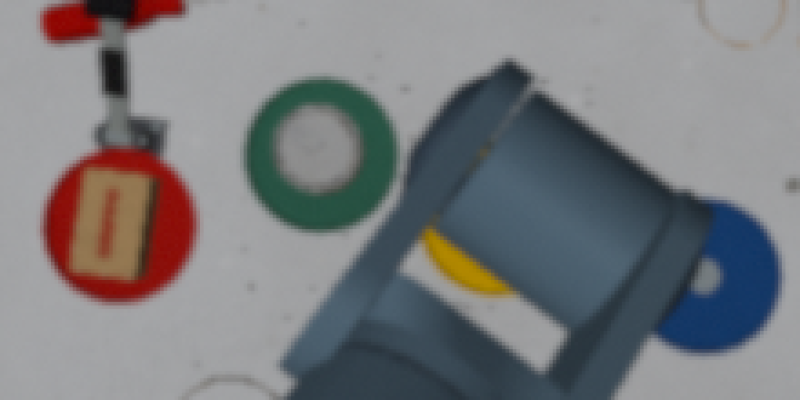

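The top crop shows the tin upright on green at (252.5,230.7), the blue dish empty with its centre mark at (359,266), and the tub in the gripper.

```bash
python3 -c "
from h import *
t=cv2.imread('pics/t4.png')[:,:,::-1].copy()
H=cv2.cvtColor(t,cv2.COLOR_RGB2HSV); g=cv2.inRange(H,(60,85,20),(100,255,255))
x0,y0,x1,y1=230,208,276,256
c=blob(g,(x0,y0,x1,y1));f=np.zeros_like(g);cv2.drawContours(f,[cv2.convexHull(c)],-1,255,-1)
f=cv2.erode(f,np.ones((5,5)))&~g;l=max(cv2.findContours(f,0,1)[0],key=cv2.contourArea)
print(ell(c),ell(l),onz('top',ell(c)[:2],.006),onz('top',ell(l)[:2],.075))
print(onz('top',[359.2,266.2],.003))
go([.4375,-.383,.12],-9.4)
"
```

```text
[252.96 232.24  39.65  40.03  11.12] [252.01 230.5   25.37  26.38 124.41] [ 0.52954891 -0.1191091   0.006     ] [ 0.53025521 -0.12088109  0.075     ]
[ 0.43543869 -0.38586676  0.003     ]
turn [-0.0015  0.0026 -0.    ] shift [-0.0767  0.4971  0.017 ] rows [4. 1.]
```

>>> move_arm --pt "-0.007 0.045 0 0 0 0 -1" --pt "-0.014 0.09 0 0 0 0 -1" --pt "-0.014 0.09 0 0 0 0 -1" --pt "-0.014 0.09 0 0 0 0 -1" --pt "-0.014 0.09 0 0 0 0 -1" --pt "-0.0085 0.055 0 0 0 0 -1" --pt "-0.0052 0.0371 0.017 0 0 0 -1" --pt "0 0 0.05 0 0 0 -1" --pt "0 0 0.06 0 0 0 -1" --pt "0 0 0.06 0 0 0 -1" --pt "0 0 0.05 0 0 0 -1" --pt "0 0 0.03 0 0 0 -1" --pt "0 0 0.015 0 0 0 -1" --pt "0 0 0 0 0 0 -1" --pt "0 0 0 0 0 0 -1" --pt "0 0 0 0 0 0 -1" --pt "0 0 0 0 0 0 -1"

```text
time_s: 19.8
position: [0.4389, -0.3842, 0.0349]
ee_rot: [0.001, 0.997, -0.082, 0.001]
ft_force: [-0.4, -0.1, -2.8]
width: 0.727
grasp_force: 44.6
```

```bash
python3 -c "
from h import *
print(grasp());go([.4375,-.383,.0355],-9.4)"
```

```text
[ 0.43889702 -0.38422218  0.04293402]
turn [ 0.0018 -0.002   0.0002] shift [-0.0053 -0.0033  0.0248] rows [1. 1.]
```

>>> move_arm --pt "-0.0045 -0.002 0.012 0 0 0 -1" --pt "0 0 0.012 0 0 0 -1" --pt "0 0 0 0 0 0 -1" --pt "0 0 0 0 0 0 -1"

```text
time_s: 20.13
position: [0.4372, -0.3831, 0.027]
ee_rot: [0.0, 0.997, -0.082, 0.0]
ft_force: [-0.5, 0.2, 1.1]
width: 0.729
grasp_force: 44.9
```

>>> move_arm --pt "0 0 0 0 0 0 0.6" --pt "0 0 0 0 0 0 1" --pt "0 0 0 0 0 0 1" --pt "0 0 0 0 0 0 1" --pt "0 0 0 0 0 0 1" --pt "0 0 0 0 0 0 1" --pt "0 0 -0.04 0 0 0 1" --pt "0 0 -0.07 0 0 0 1" --pt "0 0 -0.08 0 0 0 1" --pt "0 0 -0.08 0 0 0 1" --pt "0 0 -0.08 0 0 0 1" --pt "0 0 -0.06 0 0 0 1" --pt "0 0 0 0 0 0 1" --pt "0 0 0 0 0 0 1"

```text
time_s: 21.3
position: [0.4376, -0.3834, 0.1514]
ee_rot: [0.001, 0.997, -0.082, 0.001]
ft_force: [0.4, -0.7, 0.0]
width: 1.001
grasp_force: 0.0
```

```bash
python3 -c "
from h import *
print(grasp());go([.486,.0215,.15],-9.5)
t=camera('top');cv2.imwrite('pics/t5.png',t[:,:,::-1])
H=cv2.cvtColor(t,cv2.COLOR_RGB2HSV)
c=blob(cv2.inRange(H,(14,110,60),(34,255,255)),(272,220,330,280));print('yellow',ell(c),onz('top',ell(c)[:2],.006))
"
```

```text
[ 0.4375915  -0.38342807  0.15939802]
turn [ 0.0029 -0.0031  0.0023] shift [-0.0637 -1.3579  0.0313] rows [11.  1.]
yellow [301.02 249.55  42.1   42.29 145.97] [ 0.4821348  -0.23953777  0.006     ]
```

>>> move_arm --pt "-0.0022 -0.0455 0 0 0 0 1" --pt "-0.0044 -0.097 0 0 0 0 1" --pt "-0.0044 -0.097 0 0 0 0 1" --pt "-0.0044 -0.097 0 0 0 0 1" --pt "-0.0044 -0.097 0 0 0 0 1" --pt "-0.0044 -0.097 0 0 0 0 1" --pt "-0.0044 -0.097 0 0 0 0 1" --pt "-0.0044 -0.097 0 0 0 0 1" --pt "-0.0044 -0.097 0 0 0 0 1" --pt "-0.0044 -0.097 0 0 0 0 1" --pt "-0.0044 -0.097 0 0 0 0 1" --pt "-0.0044 -0.097 0.01 0 0 0 1" --pt "-0.0044 -0.097 0.01 0 0 0 1" --pt "-0.0044 -0.097 0.01 0 0 0 1" --pt "-0.0043 -0.0514 0 0 0 0 1" --pt "0 0 0 0 0 0 1" --pt "0 0 0 0 0 0 1" --pt "0 0 0 0 0 0 1" --pt "0 0 0 0 0 0 1"

```text
time_s: 22.93
position: [0.4844, 0.0216, 0.1402]
ee_rot: [0.0, 0.997, -0.083, -0.0]
ft_force: [0.5, -0.1, -0.1]
width: 1.002
grasp_force: 0.0
```

```bash
python3 -c "
from h import *
print(grasp());go([.4855,.022,.030],-9.5)
t=camera('top');cv2.imwrite('pics/t6.png',t[:,:,::-1])
H=cv2.cvtColor(t,cv2.COLOR_RGB2HSV);b=(332,240,390,292)
m=cv2.inRange(H,(98,90,30),(135,255,255));c=blob(m,b);print('blue dish hull',ell(c),onz('top',ell(c)[:2],.006))
m=cv2.inRange(H,(110,90,30),(135,170,255));c=blob(m,b);print('lid',ell(c),onz('top',ell(c)[:2],.059))
s=camera('scene');cv2.imwrite('pics/s6.png',s[:,:,::-1])
cv2.imwrite('pics/c9.png',np.hstack([cv2.resize(t[190:300,225:385],(582,400),interpolation=3)])[:,:,::-1])
"
```

```text
[0.48437466 0.02158448 0.14819469]
turn [0.0001 0.001  0.0008] shift [ 0.0035 -0.002   0.394 ] rows [4. 1.]
blue dish hull [358.25 265.5   40.86  41.49 152.84] [ 0.43741703 -0.38288035  0.006     ]
lid [362.34 266.79  26.04  31.27  98.24] [ 0.43641039 -0.38112469  0.059     ]
```

View pics/c9.png

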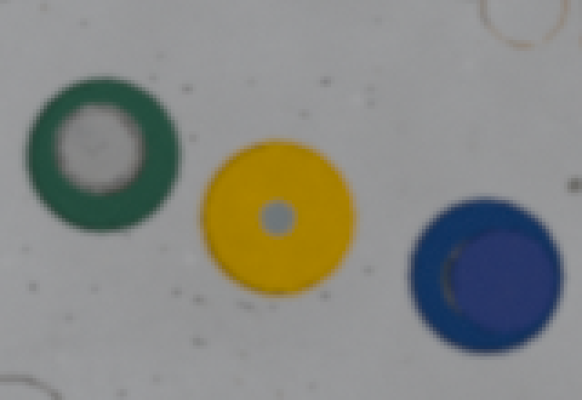

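The top crop shows the tin on green, yellow empty with its mark at (301.5,250), and the tub on blue with its lid at about (364.4,267.3). Now the box.

>>> move_arm --pt "0.0035 -0.002 0.05 0 0 0 1" --pt "0 0 0.07 0 0 0 1" --pt "0 0 0.07 0 0 0 1" --pt "0 0 0.07 0 0 0 1" --pt "0 0 0.06 0 0 0 1" --pt "0 0 0.05 0 0 0 1" --pt "0 0 0.024 0 0 0 1" --pt "0 0 0 0 0 0 1" --pt "0 0 0 0 0 0 1" --pt "0 0 0 0 0 0 -1" --pt "0 0 0 0 0 0 -1" --pt "0 0 0 0 0 0 -1" --pt "0 0 0 0 0 0 -1" --pt "0 0 0 0 0 0 -1" --pt "0 0 0 0 0 0 -1" --pt "0 0 0 0 0 0 -1" --pt "0 0 0 0 0 0 -1" --pt "0 0 0 0 0 0 -1" --newtons 45

```text
time_s: 24.53
position: [0.4867, 0.0226, 0.0234]
ee_rot: [0.0, 0.997, -0.082, 0.001]
ft_force: [-2.1, -0.0, 6.9]
width: 0.516
grasp_force: 47.9
```

```bash
python3 -c "
from h import *
print(grasp(),state()['width']*85);print(pix('top',[.4375,-.383,.059]),onz('top',[364.4,267.3],.059))"
```

```text
[0.48669731 0.02255706 0.03138532] 43.865093328200075
[363.09731311 266.30494161] [ 0.4350335  -0.38601899  0.059     ]
```

>>> move_arm --pt "0 0 -0.03 0 0 0 -1" --pt "0 0 -0.06 0 0 0 -1" --pt "0 0 -0.07 0 0 0 -1" --pt "0 0 -0.07 0 0 0 -1" --pt "0 0 -0.07 0 0 0 -1" --pt "0 0 -0.05 0 0 0 -1" --pt "0 0 0 0 0 0 -1" --pt "0 0 0 0 0 0 -1" --pt "0 0 0 0 0 0 -1"

```text
time_s: 25.28
position: [0.4845, 0.0229, 0.1258]
ee_rot: [-0.0, 0.997, -0.082, -0.002]
ft_force: [-0.2, 0.2, -4.8]
width: 0.52
grasp_force: 47.3
```

```bash
python3 -c "
from h import *
print(grasp());go([.482,-.2395,.13],-9.5)"
```

```text
[0.4845513  0.02289283 0.13383147]
turn [-0.0001  0.0038  0.0023] shift [0.1361 0.8641 0.0128] rows [7. 1.]
```

>>> move_arm --pt "0.007 0.045 0 0 0 0 -1" --pt "0.0136 0.0864 0 0 0 0 -1" --pt "0.0136 0.0864 0 0 0 0 -1" --pt "0.0136 0.0864 0 0 0 0 -1" --pt "0.0136 0.0864 0 0 0 0 -1" --pt "0.0136 0.0864 0 0 0 0 -1" --pt "0.0136 0.0864 0 0 0 0 -1" --pt "0.0136 0.0864 0 0 0 0 -1" --pt "0.0136 0.0864 0 0 0 0 -1" --pt "0.0136 0.0864 0 0 0 0 -1" --pt "0.0067 0.0414 0 0 0 0 -1" --pt "0 0 0.04 0 0 0 -1" --pt "0 0 0.07 0 0 0 -1" --pt "0 0 0.07 0 0 0 -1" --pt "0 0 0.07 0 0 0 -1" --pt "0 0 0.05 0 0 0 -1" --pt "0 0 0.02 0 0 0 -1" --pt "0 0 0 0 0 0 -1" --pt "0 0 0 0 0 0 -1" --pt "0 0 0 0 0 0 -1"

```text
time_s: 26.95
position: [0.4845, -0.2398, 0.0322]
ee_rot: [0.0, 0.997, -0.082, 0.001]
ft_force: [-0.1, -0.7, -4.8]
width: 0.519
grasp_force: 47.4
```

```bash
python3 -c "
from h import *
print(grasp());go([.482,-.2395,.0315],-9.5)"
```

```text
[ 0.48451525 -0.23979055  0.04022174]
turn [ 0.0008 -0.0018  0.0028] shift [-0.0085  0.0004  0.0291] rows [1. 1.]
```

>>> move_arm --pt "-0.0065 0 0.013 0 0 0 -1" --pt "0 0 0.013 0 0 0 -1" --pt "0 0 0.003 0 0 0 -1" --pt "0 0 0 0 0 0 -1" --pt "0 0 0 0 0 0 -1"

```text
time_s: 27.37
position: [0.4822, -0.2397, 0.0234]
ee_rot: [0.0, 0.997, -0.082, 0.0]
ft_force: [-2.9, 0.4, 3.5]
width: 0.521
grasp_force: 48.4
```

>>> move_arm --pt "0 0 0 0 0 0 0.4" --pt "0 0 0 0 0 0 1" --pt "0 0 0 0 0 0 1" --pt "0 0 0 0 0 0 1" --pt "0 0 0 0 0 0 1" --pt "0 0 0 0 0 0 1" --pt "0 0 0 0 0 0 1" --pt "0 0 -0.04 0 0 0 1" --pt "0 0 -0.07 0 0 0 1" --pt "0 0 -0.08 0 0 0 1" --pt "0 0 -0.08 0 0 0 1" --pt "0 0 -0.08 0 0 0 1" --pt "0 0 -0.04 0 0 0 1" --pt "0 0 0 0 0 0 1" --pt "0 0 0 0 0 0 1" --pt "0 0 0 0 0 0 1"

```text
time_s: 28.7
position: [0.4811, -0.2388, 0.1382]
ee_rot: [-0.001, 0.997, -0.082, -0.001]
ft_force: [1.1, 0.1, -0.3]
width: 1.001
grasp_force: 0.0
```

```bash
python3 -c "
from h import *
print(grasp());go([.53,-.1192,.15],-9.5)"
```

```text
[ 0.48110275 -0.23881301  0.14622841]
turn [-0.0016  0.0028  0.0022] shift [ 0.095  -0.4201 -0.0126] rows [4. 1.]
```

>>> move_arm --pt "0.01 -0.045 0 0 0 0 1" --pt "0.02 -0.09 0 0 0 0 1" --pt "0.02 -0.09 0 0 0 0 1" --pt "0.02 -0.09 0 0 0 0 1" --pt "0.015 -0.065 0 0 0 0 1" --pt "0.01 -0.04 0 0 0 0 1" --pt "0 0 0 0 0 0 1" --pt "0 0 0 0 0 0 1" --pt "0 0 0 0 0 0 1" --pt "0 0 0.05 0 0 0 1" --pt "0 0 0.07 0 0 0 1" --pt "0 0 0.07 0 0 0 1" --pt "0 0 0.06 0 0 0 1" --pt "0 0 0.05 0 0 0 1" --pt "0 0 0.03 0 0 0 1" --pt "0 0 0.01 0 0 0 1" --pt "0 0 0 0 0 0 1" --pt "0 0 0 0 0 0 1"

```text
time_s: 30.2
position: [0.5311, -0.1204, 0.0384]
ee_rot: [0.0, 0.997, -0.082, 0.001]
ft_force: [-0.1, 0.7, 0.5]
width: 0.999
grasp_force: 0.0
```

```bash
python3 -c "
from h import *
print(grasp());go([.53,-.1192,.0455],-9.5)"
```

```text
[ 0.53107635 -0.12042496  0.04641046]
turn [ 0.0004 -0.0015  0.0015] shift [-0.0042 -0.0034  0.003 ] rows [1. 1.]
```

Close on the tin and lift high enough to clear the bracket area.

>>> move_arm --pt "-0.002 -0.002 0 0 0 0 -1" --pt "0 0 0 0 0 0 -1" --pt "0 0 0 0 0 0 -1" --pt "0 0 0 0 0 0 -1" --pt "0 0 0 0 0 0 -1" --pt "0 0 0 0 0 0 -1" --pt "0 0 0 0 0 0 -1" --pt "0 0 0 0 0 0 -1" --pt "0 0 -0.03 0 0 0 -1" --pt "0 0 -0.06 0 0 0 -1" --pt "0 0 -0.07 0 0 0 -1" --pt "0 0 -0.07 0 0 0 -1" --pt "0 0 -0.06 0 0 0 -1" --pt "0 0 -0.04 0 0 0 -1" --pt "0 0 0 0 0 0 -1" --pt "0 0 0 0 0 0 -1" --pt "0 0 0 0 0 0 -1" --newtons 35

```text
time_s: 31.62
position: [0.5291, -0.1186, 0.1352]
ee_rot: [-0.0, 0.997, -0.082, -0.001]
ft_force: [-1.0, -0.9, -2.6]
width: 0.658
grasp_force: 38.0
```

```bash
python3 -c "
from h import *
print(grasp());go([.485,.0232,.145],-9.5)
t=camera('top');b=(170,228,225,280);m=mask(t,172,6,110,40)
c=blob(m,b);print('red',ell(c),onz('top',ell(c)[:2],.006))
H=cv2.cvtColor(t,cv2.COLOR_RGB2HSV)
"
```

```text
[ 0.52915571 -0.11863726  0.14324563]
turn [-0.0009  0.0032  0.0022] shift [-0.2231 -0.442  -0.0058] rows [4. 1.]
red [210.05 246.75  15.92  22.9  157.27] [ 0.49592457 -0.00937486  0.006     ]
```

>>> move_arm --pt "-0.02 -0.04 0 0 0 0 -1" --pt "-0.04 -0.08 0 0 0 0 -1" --pt "-0.04 -0.08 0 0 0 0 -1" --pt "-0.04 -0.08 0 0 0 0 -1" --pt "-0.04 -0.08 0 0 0 0 -1" --pt "-0.0281 -0.052 0 0 0 0 -1" --pt "-0.015 -0.03 0 0 0 0 -1" --pt "0 0 0 0 0 0 -1" --pt "0 0 0 0 0 0 -1" --pt "0 0 0.04 0 0 0 -1" --pt "0 0 0.07 0 0 0 -1" --pt "0 0 0.07 0 0 0 -1" --pt "0 0 0.06 0 0 0 -1" --pt "0 0 0.04 0 0 0 -1" --pt "0 0 0.02 0 0 0 -1" --pt "0 0 0 0 0 0 -1" --pt "0 0 0 0 0 0 -1" --pt "0 0 0 0 0 0 -1"

```text
time_s: 33.17
position: [0.4868, 0.0221, 0.0477]
ee_rot: [0.0, 0.997, -0.082, 0.001]
ft_force: [0.0, 0.6, -2.4]
width: 0.665
grasp_force: 38.2
```

```bash
python3 -c "
from h import *
print(grasp());go([.485,.0232,.0455],-9.5)"
```

```text
[0.48681372 0.02211503 0.05571908]
turn [ 0.0001 -0.0027  0.0016] shift [-0.0066 -0.0026  0.0341] rows [1. 1.]
```

>>> move_arm --pt "-0.005 -0.0026 0.013 0 0 0 -1" --pt "0 0 0.013 0 0 0 -1" --pt "0 0 0.006 0 0 0 -1" --pt "0 0 0 0 0 0 -1" --pt "0 0 0 0 0 0 -1"

```text
time_s: 33.58
position: [0.4849, 0.0237, 0.0388]
ee_rot: [0.0, 0.997, -0.082, -0.0]
ft_force: [-6.1, 0.4, 12.9]
width: 0.664
grasp_force: 39.4
```

>>> move_arm --pt "0 0 0 0 0 0 0.5" --pt "0 0 0 0 0 0 1" --pt "0 0 0 0 0 0 1" --pt "0 0 0 0 0 0 1" --pt "0 0 0 0 0 0 1" --pt "0 0 0 0 0 0 1" --pt "0 0 -0.04 0 0 0 1" --pt "0 0 -0.07 0 0 0 1" --pt "0 0 -0.08 0 0 0 1" --pt "0 0 -0.08 0 0 0 1" --pt "0 0 -0.08 0 0 0 1" --pt "0 0 -0.08 0 0 0 1" --pt "0 0 -0.05 0 0 0 1" --pt "0 0 0 0 0 0 1"

```text
time_s: 34.75
position: [0.4867, 0.0233, 0.1849]
ee_rot: [0.0, 0.997, -0.082, 0.004]
ft_force: [0.4, -0.6, 0.2]
width: 0.998
grasp_force: 0.0
```

>>> move_arm --pt "0 0.05 0 0 0 0 1" --pt "0 0.1 0 0 0 0 1" --pt "-0.02 0.1 0 0 0 0 1" --pt "-0.02 0.1 0 0 0 0 1" --pt "-0.02 0.1 0 0 0 0 1" --pt "-0.01 0.1 0 0 0 0 1" --pt "0 0.1 0 0 0 0 1" --pt "0 0.1 0 0 0 0 1" --pt "0 0.1 0 0 0 0 1" --pt "0 0.1 0 0 0 0 1" --pt "0 0.1 0 0 0 0 1" --pt "0 0.1 0 0 0 0 1" --pt "0 0.1 0 0 0 0 1" --pt "0 0.1 0 0 0 0 1" --pt "0 0.1 0 0 0 0 1" --pt "0 0.1 0 0 0 0 1" --pt "0 0.1 0 0 0 0 1" --pt "0 0.1 0 0 0 0 1" --pt "0 0.1 0 0 0 0 1" --pt "0 0.1 0 0 0 0 1"

```text
time_s: 36.42
position: [0.3673, -0.5508, 0.1788]
ee_rot: [-0.001, 0.997, -0.082, -0.001]
ft_force: [1.3, -0.8, 1.0]
width: 0.999
grasp_force: 0.0
```

```bash
python3 -c "
from h import *
print(grasp())
t=camera('top');s=camera('scene');cv2.imwrite('pics/t9.png',t[:,:,::-1]);cv2.imwrite('pics/s9.png',s[:,:,::-1])
A=cv2.resize(t[120:300,165:405],(800,600),interpolation=3);cv2.imwrite('pics/c10.png',A[:,:,::-1])
"
```

```text
[ 0.36731796 -0.5507857   0.18676824]
```

View pics/c10.png

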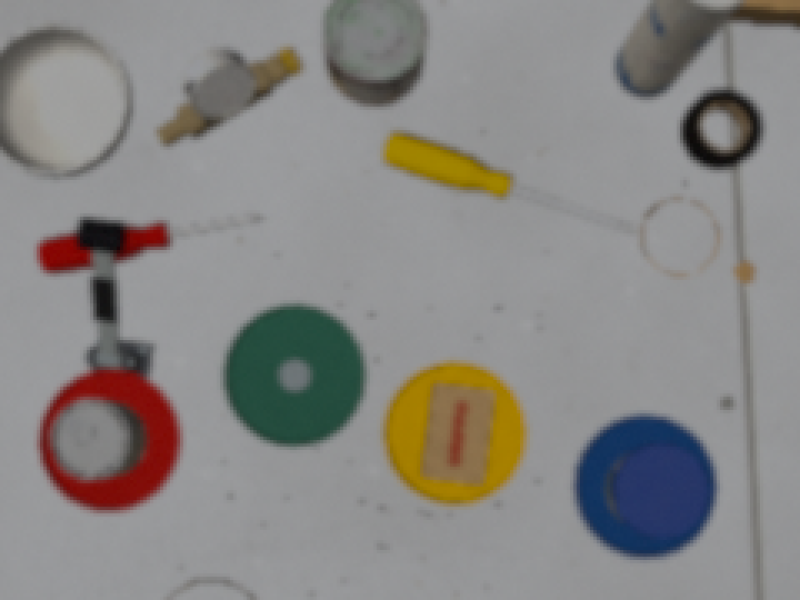

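The top view shows all three upright on their dishes: tin on red (93,438), box on yellow (458,432), tub on blue (664,489). The bar lies back and the paint tin stands where it was. Checking the centring numbers.

```bash
python3 -c "
from h import *
t=cv2.imread('pics/t9.png')[:,:,::-1].copy();s=cv2.imread('pics/s9.png')[:,:,::-1].copy()
H=cv2.cvtColor(t,cv2.COLOR_RGB2HSV)
print(H[246,303],H[266,364],H[251,191])
def rep(k,uv,z,d): P=onz('top',uv,z);D=onz('top',d,.006);print(k,np.round(uv,1),P.round(4),D.round(4),'off mm',((P-D)[:2]*1000).round(1))
def dish(hu,b): c=blob(mask(t,*hu,90,40),b);return ell(c)[:2]
# box
m=cv2.inRange(H,(5,40,60),(19,190,255))
c=blob(m,(290,232,315,268));r=cv2.minAreaRect(c);print(r);rep('box',r[0],.044,dish((18,36),(275,222,328,278)))
# lid: pixels by rgb ratio
m=cv2.inRange(H,(110,60,40),(135,190,255));m=cv2.morphologyEx(m,cv2.MORPH_OPEN,np.ones((5,5),np.uint8));c=blob(m,(335,243,390,290));print(ell(c));rep('tub',ell(c)[:2],.059,dish((98,135),(332,238,390,292)))
m=cv2.inRange(H,(0,0,90),(180,60,255));z=np.zeros_like(m);cv2.circle(z,(192,251),16,255,-1);m&=z;m=cv2.morphologyEx(m,cv2.MORPH_OPEN,np.ones((5,5),np.uint8));c=blob(m,(172,232,222,276));print(ell(c));rep('tin',ell(c)[:2],.075,dish((172,6),(170,231,225,280)))
print('expected lid px',pix('top',[.4375,-.383,.059]),pix('top',[.485,.0235,.075]))
cv2.imwrite('pics/c11.png',cv2.resize(s[170:300,215:385],(784,600),interpolation=3)[:,:,::-1])
"
```

```text
[  8 161 128] [113 154 104] [120   2 130]
((302.03753662109375, 249.68087768554688), (17.99355125427246, 27.983478546142578), 6.709837436676025)
box [302.  249.7] [ 0.4817 -0.2394  0.044 ] [ 0.482  -0.2393  0.006 ] off mm [-0.3 -0.1]
[362.44 266.54  28.13  30.08 107.77]
tub [362.4 266.5] [ 0.437  -0.3814  0.059 ] [ 0.4374 -0.3829  0.006 ] off mm [-0.4  1.5]
[192.01 251.38  22.56  23.53 161.98]
tin [192.  251.4] [0.4852 0.0217 0.075 ] [0.4851 0.0224 0.006 ] off mm [ 0.  -0.7]
expected lid px [363.09731311 266.30494161] [191.24993226 251.47042422]
```

View pics/c11.png

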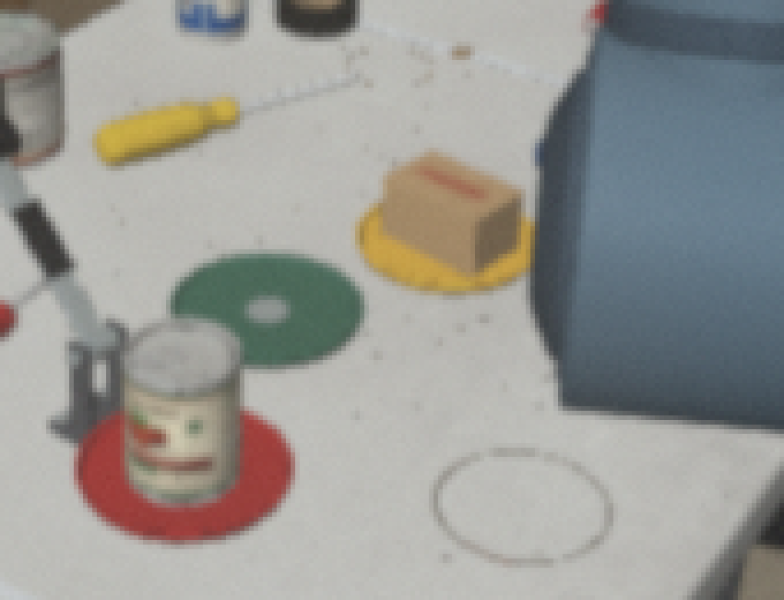

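The scene view confirms the tin upright on red (185,410) and the box on yellow (455,215). All three are within about 2 mm of centre, so I'm handing in.

```bash
python3 -c "
from station import *
print(state()['dq'].round(3)); print(hand_in())"
```

```text
[ 0.043 -0.045  0.068  0.022  0.023  0.018]
the job is handed in; nothing more can be done
None
```

The job is handed in: the tub is on blue, the tin on red and the box on yellow, all upright and within about 2 mm of centre. Before the box left red, the bar was swung back to about 2.4 rad and left there. The paint tin shows no visible movement, and the arm was clear of everything at about 36 s.

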